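Feed a wooden block under the spring punch with the hand crank and mark its middle

ROBOT

A 6-joint arm with a two-finger parallel gripper is mounted at the origin on a cart in front of the work surface, level with it; the furniture and walls round the work are solid. World frame = base frame: x ahead of the robot, y to its left, z up, the work surface at z = 0. Lengths are in m, angles in rad, forces in N, time in s.
With the tool pointing down it reaches from about 0.325 to 0.775 m from the base axis. Payload 9.3 kg.
Tool frame: the origin (TCP) lies midway between the tips of the shut fingers; the grasp point (between the pads) lies 19 mm behind it; z points along the fingers, x is the direction in which the jaws open and shut, and the axes are right-handed (so a half turn about z gives the same grasp; the last joint's range is limited). The gripper opens to 85 mm and grips with 20 to 120 N. Pads are 22 mm wide; open, the fingers measure 114 mm over their backs; the gripper's body (76 mm by 85 mm) begins 54 mm behind the grasp point. The pads swing forward as they close: fully open they stand 13 mm farther back than shut.
Start: joints at [0.962, 0.259, 0.021, 1.334, 0, 1.418], TCP at [0.242, 0.494, 0.231] pointing down, gripper open.
Joint ranges: [-3.04, 3.04], [-0.91, 1.82], [-1.04, 1.36], [-1.92, 1.95], [-1.52, 1.45], [-3.14, 3.14]. Speed limits (rad/s): [2.22, 2.22, 2.79, 3.14, 3.14, 3.14].

INTERFACE

Orientations are given as [roll, pitch, yaw] about the fixed x, y, z axes, in that order (R = Rz(yaw) Ry(pitch) Rx(roll)).
In Python, from station import r gives the robot as it stands.
- The arm moves only by the tool carry_out, never from a script. Its argument "motion" is a list of rows, each a list of 5 numbers: the opening, from -1 (shut) to 1 (fully open), then the shift along the world's x, y, z in mm, then the turn about the world's z in degrees. A call has 1 to 20 rows; each row is the pose to reach, as a shift and turn from the pose commanded when the call began; what a row does not reach only later rows make up. A row lasts 1/10 s, in which the tool goes at most 50 mm and 8.59 degrees, less where a joint would pass 70% of its speed; a pose out of reach is approached as far as the arm can. A call with a gripper value outside its range is refused whole. The fingers move at their own pace and stop on an object; "force" is the grip in N (left out, the last holds). Time passes only in rows, so rows that repeat a pose let the fingers close. It gives the time, the measured TCP pose, the force and the opening at its end, in the units of the state.
- r.state(): the state, without advancing time (a new reading comes with each control period).
- r.grab_frame(name): name is "scene" or "top" or "wrist"; returns a dict with "pixels" (480x640x3 uint8, red, green, blue), "camera_matrix" (3x3 intrinsics, pixels), "world_to_cam" (4x4, takes a point from world to camera coordinates). Camera axes: x right, y up, looking along -z (the intrinsics and any distortion apply to the point x, -y, -z); pixel columns grow to the right and rows downward; lengths in m; the calibration is good to about 2 mm. A picture is of the moment at which its call begins. There is no depth.
- r.finish_job(): hands the job in, once; it reports no verdict.
Trained networks look in a picture, given as the dict that the camera call returned (one of the last four; its "shot" number tells which), for a name from the list of things; names that differ only in an ending like _2 or _b are one class to them, and where a whole thing is asked for, a point or a joint stands for the part that bears it (a point fixed in the world has none). Each returns a list of dicts, best first, with "conf" (0 to 1); they miss things now and then, are a little off and sometimes report something else, mostly with a low value. They report only what shows in the picture. A call takes as long as a camera call.
- r.recognise(label, picture): "location" ([row, column] in pixels, amid what is visible of it).
- r.outline_of(label, picture): "mask" (480x640 bool, what is visible of it) and "location" ([row, column] in pixels, amid what is visible of it).
The state is a dict: "time_s": time; "joints": joint angles; "qvel": joint speeds; "effort": joint torques, N m; "tool_pos": TCP position; "eef_rot": TCP orientation; "force": force on the tool from outside, world axes, zero at the start; "moment": the same for the moment, N m; "gripper_width": finger opening in m.
Only numpy, scipy, OpenCV 4.12 (cv2) and the standard library are available. Lean on these libraries where they do the work, as an engineer would, in place of code of your own. Each camera call takes 0.05 s, during which the arm holds its last target.

TASK

Lay the loose wooden block flat in the tray of the marking bench, between its corner fences. Turn the two-handled crank counter-clockwise until the middle of the block stands under the punch point, then press the punch straight down on its cap until it trips and let it spring back up. Leave the block in the tray under the punch, and do not move the cup, the jar, the slip cup or the cutter ring.

Things in the scene. Friction and masses are not known exactly. Their poses are not given: they have to be found in the camera images.
- bench: fixed marking bench, grey and steel, 430 mm long, crosswise to the robot; origin on the table straight under the punch axis. Its y runs along it: loading end towards -y, crank axis at x = 0, y = +190 mm; x points away from the robot. Base plate 12 mm thick, x -65 to +65, y -180 to +250 mm
- frame_arm (a point): top of the punch frame's arm, at the punch axis, z = 144 mm. The arm is 36 mm wide (bench y), 24 mm thick, and runs over the track from bench x = -19 mm back to a column at x 70 to 105 mm, y -22 to +22 mm, 145 mm high
- guard_edge (a point): middle of the near edge, on top, of the crank guard: a fixed plate at z 168 to 174 mm over bench x 57 to 112, y 90 to 290 mm, with a back wall under it. It leaves no room for fingers on the far part of the handles' circle: lead a handle only round the near side and flanks (handle's bench x below about 20 mm), let go, take the other
- crank (a joint): crank angle (rad), -0.3 to 10.9, growing counter-clockwise seen from above; starts between 0 and 1.6. A turn moves the carriage 80 mm (12.73 mm per rad) towards the punch. A flat steel bar on an upright axis at bench x = 0, y = 190 mm, its top at z = 98 mm, an upright handle on each end. It stays where it is left; 2 to 4 N at a handle turns it
- grip_a_mid (a point): middle of the first upright wooden crank handle, 65 mm from the crank axis, at z = 130 mm; the handle is a round barrel 25 mm in diameter from z = 98 to 155 mm and spins freely on its pin, so it can be led round its circle by a hand that does not turn
- grip_b_mid (a point): middle of the second handle, alike, opposite the first one
- carriage (a joint): travel of the carriage along the bench's +y (m), -0.004 to 0.140; starts between 0 and 0.0205, its middle is under the punch at 0.115. It moves only with the crank
- tray (a point): centre of the tray floor on the carriage, z = 46 mm; axes as the bench. It takes the block lengthwise along y: four L-shaped corner fences 12 mm high leave 54 (x) by 112 mm (y) inside; between them the long sides are open over 76 mm, so fingers can straddle the block across x. Carriage 70 mm wide (x), 128 mm long
- punch (a joint): downward travel of the punch (m), 0 at rest, stop at 0.012. Pressing takes about 4 N at first, rising to about 15 N at 4 to 5 mm, then falling to about 9 N at 9 mm, past which it has tripped; let go, it springs back to 0
- punch_cap (a point): centre of the top of the punch's flat round cap, 36 mm in diameter, 10 mm thick; z = 182 mm at rest, clear above the frame's arm; on the bench's origin axis
- punch_tip (a point): point of the punch, z = 88.5 mm at rest, 12.5 mm above the top of a block lying in the tray
- block: the loose plain wooden block, 44 mm (its x) by 100 mm (its y) by 30 mm high, 0.07 to 0.14 kg, lying flat on the table to the robot's right; origin at the centre of its underside. Either way round will do
- block_top (a point): centre of the block's top face
- cup: bystander: thrown clay cup, 65 mm in diameter, 62 mm high, origin under its centre; it, the jar and the block swap places
- jar: bystander: glaze jar with screw lid, 59 mm in diameter, 82 mm high, origin under its centre
- slip_cup: bystander: small slip cup, 58 mm in diameter, 52 mm high, in front of the bench; origin under its centre
- ring: bystander: thin round clay cutter, 70 mm in diameter, 32 mm high, in front of the bench on the left; origin under its centre

How it is judged:
On the way, in this order (a step that is already met when the one before it is completed fails the run):
1. the block lies flat in the tray, let go, with the carriage still near the loading end (distance between block and tray below 0.009 m and angle between block's own z axis and vertical below 0.08 rad and contact force between block and the fingers below 0.1 N and value of joint carriage below 0.06 m), for 0.2 s.
2. the crank has brought the middle of the block under the punch point (within 7 mm), the block still flat in the tray (distance between block and tray below 0.009 m and horizontal distance between block_top and punch_tip below 0.007 m), for 0.2 s.
3. the punch is pressed until it trips (9 mm or more) with the middle of the block under it (value of joint punch above 0.009 m and horizontal distance between block_top and punch_tip below 0.007 m).
At the end, for the whole second after the job is handed in: the block lies flat and still in the tray, its middle within 7 mm of the punch axis (seen from above), and the punch is back up within 2 mm of its rest (all of step 2 and angle between block's own z axis and vertical below 0.08 rad and value of joint punch below 0.002 m and linear speed of block below 0.01 m/s); the robot touches nothing.
It fails at once if the punch is tripped with the middle of the block more than 12 mm from its axis (value of joint punch above 0.009 m and horizontal distance between block_top and punch_tip above 0.012 m).
It fails at once if the cup, the jar, the slip cup or the cutter ring is moved by more than 30 mm (distance of any of cup, jar, slip_cup, ring from where it was at the start of the episode above 0.03 m).
It also fails if it takes over 72 s, if anything falls off the work surface, if the arm or the gripper's body presses on something with over 40 N, if the wrist force passes 120 N, or if a joint passes its speed limit or range.

## Working session

There is one attempt and no reset: what is moved stays moved. The work goes in short steps, Python scripts to look and compute and a tool call to move; the robot and the scene stay as the last step left them, time stands still between calls to the robot, and variables do not carry over. Pictures are saved under pics/ and viewed, and the job is handed in when it is done.

Besides the shell and the picture viewer there is one more tool, called after "Emit:" by a JSON object that holds its "op" and its "data". carry_out: Moves the arm, as the interface text tells. Its arguments: {"type":"object","properties":{"motion":{"type":"array"},"force":{"type":"number"}},"required":["motion"]}

```bash
mkdir -p pics; ls; python3 - <<'E'
from station import r
import cv2,pickle
s=r.state();print({k:s[k] for k in('time_s','tool_pos','eef_rot','force','gripper_width')})
for n in('scene','top','wrist'):
    f=r.grab_frame(n);cv2.imwrite(f'pics/{n}0.png',f['pixels'][:,:,::-1]);pickle.dump(f,open(f'{n}0.pkl','wb'))
    print(n,f['camera_matrix'].tolist(),f['world_to_cam'].round(3).tolist(),[k for k in f])
    for l in ('block','tray','grip_a_mid','punch_cap','guard_edge','frame_arm','cup','jar','slip_cup','ring'):
        try: print(l,[(d['location'],round(d['conf'],2)) for d in r.recognise(l,f)][:3])
        except Exception as e: print(l,e)
E
```

```text
pics
{'time_s': 0.0, 'tool_pos': array([0.24192918, 0.49360793, 0.23065979]), 'eef_rot': array([-3.14142246e+00,  1.34991509e-03,  1.11503885e+00]), 'force': array([ 0.0260063 ,  0.17574204, -0.75886061]), 'gripper_width': 0.08534663591095311}
scene [[577.5385119339797, 0.0, 317.9968598842745], [0.0, 577.5385119339797, 229.49968596936324], [0.0, 0.0, 1.0]] [[0.428, -0.904, 0.009, -0.229], [0.548, 0.267, 0.792, -0.364], [-0.719, -0.334, 0.61, -1.124], [0.0, 0.0, 0.0, 1.0]] ['pixels', 'camera_matrix', 'world_to_cam', 'shot']
block [([294.4, 442.8], 0.69)]
tray [([245.6, 351.7], 0.77)]
grip_a_mid [([201.5, 220.3], 0.72)]
punch_cap [([195.7, 309.9], 0.79)]
guard_edge [([223.5, 285.8], 0.8), ([189.7, 266.8], 0.17)]
frame_arm [([200.4, 222.2], 0.67), ([220.6, 280.9], 0.58)]
cup [([320.0, 421.8], 0.96)]
jar [([253.9, 447.4], 0.6)]
slip_cup [([276.6, 288.2], 0.8)]
ring [([266.2, 193.6], 0.78)]
top [[542.9581665893954, 0.0, 319.27427067744003], [0.0, 542.9581665893954, 246.0023418117338], [0.0, 0.0, 1.0]] [[-0.023, -1.0, -0.006, -0.015], [0.994, -0.024, 0.103, -0.508], [-0.103, -0.004, 0.995,
[... 162 characters left out ...]
4, 193.9], 0.52)]
punch_cap [([220.2, 293.4], 0.51)]
guard_edge [([217.4, 261.0], 0.57), ([311.7, 200.6], 0.27)]
frame_arm [([217.0, 258.8], 0.9)]
cup [([286.6, 439.7], 0.78)]
jar [([188.8, 432.0], 0.56), ([214.8, 291.0], 0.19)]
slip_cup [([288.4, 298.7], 0.78)]
ring [([311.5, 202.7], 0.44)]
wrist [[339.7296767176229, 0.0, 312.5158970158911], [0.0, 339.7296767176229, 244.73992612566659], [0.0, 0.0, 1.0]] [[0.439, 0.898, 0.0, -0.55], [-0.867, 0.424, -0.26, 0.033], [-0.234, 0.114, 0.965, -0.378], [0.0, 0.0, 0.0, 1.0]] ['pixels', 'camera_matrix', 'world_to_cam', 'shot']
block []
tray []
grip_a_mid []
punch_cap []
guard_edge []
frame_arm []
cup []
jar []
slip_cup []
ring [([369.9, 198.7], 0.48)]
```

View pics/top0.png

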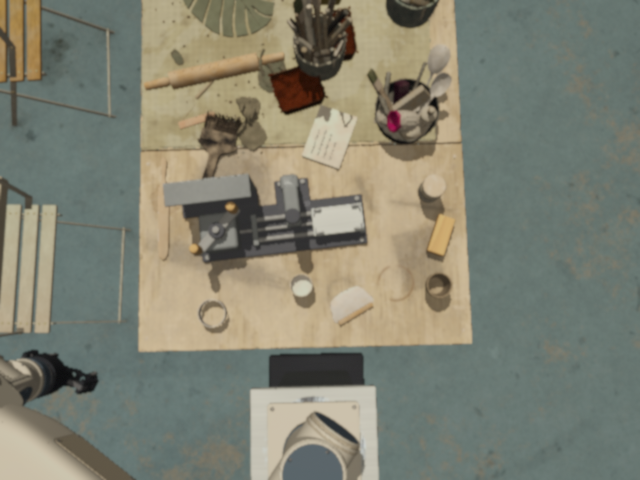

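View pics/scene0.png

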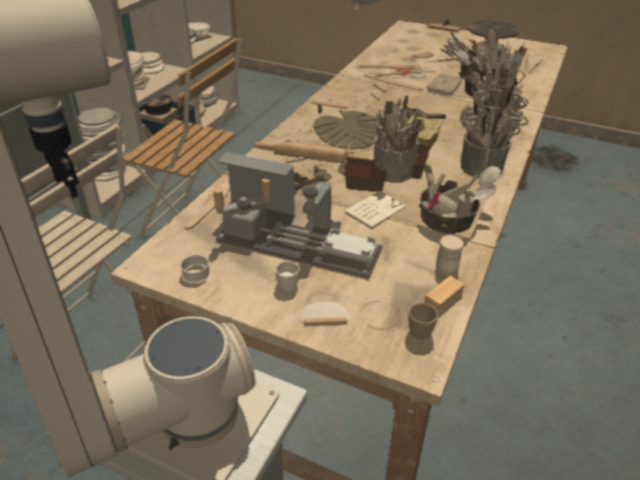

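```bash
python3 - <<'E'
import cv2
im=cv2.imread('pics/top0.png');cv2.imwrite('pics/top0z.png',cv2.resize(im[150:340,140:340],None,fx=3,fy=3,interpolation=cv2.INTER_CUBIC))
cv2.imwrite('pics/top0y.png',cv2.resize(im[160:310,280:480],None,fx=4,fy=4,interpolation=cv2.INTER_CUBIC))
E
```

```text
(no output)
```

View pics/top0z.png

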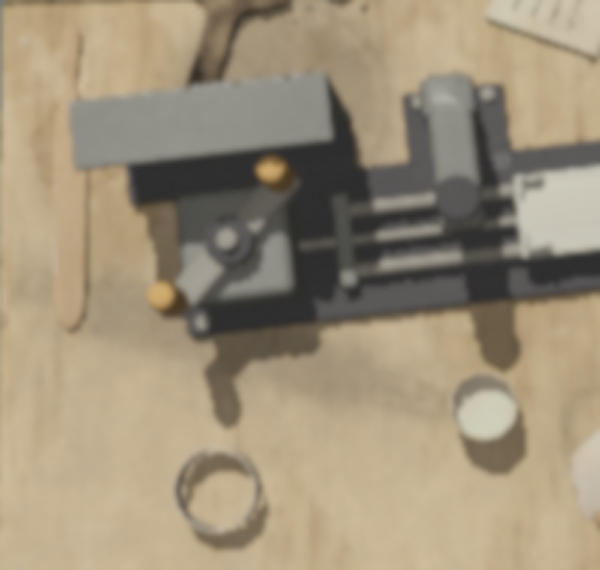

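View pics/top0y.png

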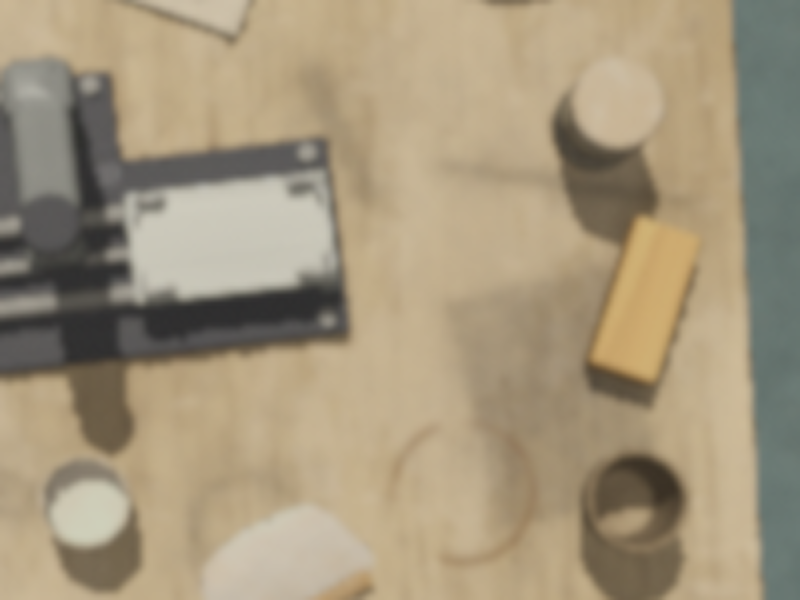

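The pictures show the block at top px (442,236), yawed, between the jar (above) and the cup (below). The bench is in the middle, with the punch cap at about (293,216) and the handles at (194,249) and (231,207).

```bash
cat > h.py <<'E'
import numpy as np,cv2,pickle
from scipy.optimize import least_squares
def ray(f,u,v):
    K=f['camera_matrix'];T=f['world_to_cam'];R=T[:3,:3];t=T[:3,3]
    d=np.array([(u-K[0,2])/K[0,0],-(v-K[1,2])/K[1,1],-1.0])
    return -R.T@t,R.T@d
def onz(f,u,v,z):
    o,d=ray(f,u,v);return o+d*(z-o[2])/d[2]
def proj(f,P):
    P=np.atleast_2d(P);T=f['world_to_cam'];K=f['camera_matrix'];c=P@T[:3,:3].T+T[:3,3]
    return np.c_[K[0,0]*c[:,0]/-c[:,2]+K[0,2],K[1,1]*-c[:,1]/-c[:,2]+K[1,2]]
def rot(y): return np.array([[np.cos(y),-np.sin(y)],[np.sin(y),np.cos(y)]])
E
python3 - <<'E'
from h import *
f=pickle.load(open('top0.pkl','rb'))
Z=lambda x,y:(140+x/3,150+y/3)
Y=lambda x,y:(280+x/4,160+y/4)
def p(n,uv,z): q=onz(f,*uv,z);print(n,(q[:2]*1000).round(1));return q[:2]
p('cap',Z(460,197),.182)
a=p('hA',Z(163,296),.155);b=p('hB',Z(272,170),.155);print('d',np.linalg.norm(a-b),(a+b)/2)
p('crank',Z(228,238),.105)
p('br',Y(348,333),.012);p('tr',Y(325,140),.012);p('bl',Z(190,340),.012)
p('guardnear L',Z(76,167),.174);p('guardnear R',Z(333,140),.174)
c=[p('tray',Y(*q),.046) for q in((125,193),(325,172),(340,285),(140,305))];print(np.mean(c,0))
c=[p('blk',Y(*q),.03) for q in((642,215),(700,238),(655,383),(590,360))];print(np.mean(c,0))
p('cup',Y(635,500),.062);p('jar',Y(617,104),.082);p('slip',Y(87,512),.052);p('ring',Z(219,492),.032)
E
```

```text
cap [562.3  30.3]
hA [495.  262.4]
hB [591.5 177.5]
d 0.12851181814435814 [0.54325588 0.21996964]
crank [545.9 221.8]
br [ 513.2 -149.7]
tr [ 639.8 -138.8]
bl [471.4 272.9]
guardnear L [594.1 324.8]
guardnear R [610.2 127.3]
tray [602.2  -8.6]
tray [ 612.5 -135.6]
tray [ 540.1 -142.8]
tray [530.5 -16.4]
[ 0.57131593 -0.07584252]
blk [ 582.6 -338.5]
blk [ 566.9 -374.8]
blk [ 474.7 -341.7]
blk [ 490.3 -301.2]
[ 0.52862112 -0.33903208]
cup [ 400.2 -318.8]
jar [ 644.1 -314.7]
slip [401.   19.3]
ring [341.7 244.4]
```

Emit:
{"op": "carry_out", "data": {"motion": [[1,20,-40,10,0],[1,35,-85,20,1],[1,50,-135,20,2],[1,66,-185,20,3],[1,82,-235,20,4],[1,98,-285,20,5],[1,115,-335,20,5],[1,131,-383,20,5],[1,148,-430,20,5],[1,164,-478,20,5],[1,181,-525,20,5],[1,197,-572,20,5],[1,214,-620,20,5],[1,230,-667,20,5],[1,246,-714,20,5],[1,262,-760,20,5],[1,277,-805,20,5],[1,287,-833,20,5],[1,287,-833,20,5],[1,287,-833,20,5]], "force": 40}}

```text
time_s: 3.65
tool_pos: [0.529, -0.3399, 0.2503]
eef_rot: [-3.14, -0.001, 1.201]
force: [-1.1, -0.1, -0.4]
gripper_width: 0.0858
```

```bash
python3 - <<'E'
from h import *
from station import r
s=r.state();print({k:s[k] for k in('time_s','tool_pos','eef_rot','force','joints')})
f=r.grab_frame('wrist');pickle.dump(f,open('w1.pkl','wb'));cv2.imwrite('pics/w1.png',f['pixels'][:,:,::-1])
print(f['world_to_cam'].round(3))
o=r.outline_of('block',f)
for d in o[:1]:
    m=d['mask'];print(d['conf'],d['location'],m.sum());pickle.dump(m,open('m1.pkl','wb'))
    print(cv2.minAreaRect(np.argwhere(m)[:,::-1].astype(np.float32)))
E
```

```text
{'time_s': 3.65, 'tool_pos': array([ 0.52895104, -0.33988042,  0.25029184]), 'eef_rot': array([-3.14010180e+00, -6.37138580e-04,  1.20093104e+00]), 'force': array([-1.07290073, -0.06161265, -0.36138674]), 'joints': array([-7.04537366e-01,  3.94898885e-01,  2.70083588e-01,  1.44759844e+00,
        1.12104549e-04, -3.34672642e-01])}
[[ 0.361  0.933  0.001  0.126]
 [-0.901  0.349 -0.259  0.633]
 [-0.242  0.093  0.966 -0.237]
 [ 0.     0.     0.     1.   ]]
0.62 [211.8, 316.2] 3737
((313.5, 213.0), (92.0, 43.0), 90.0)
```

View pics/w1.png

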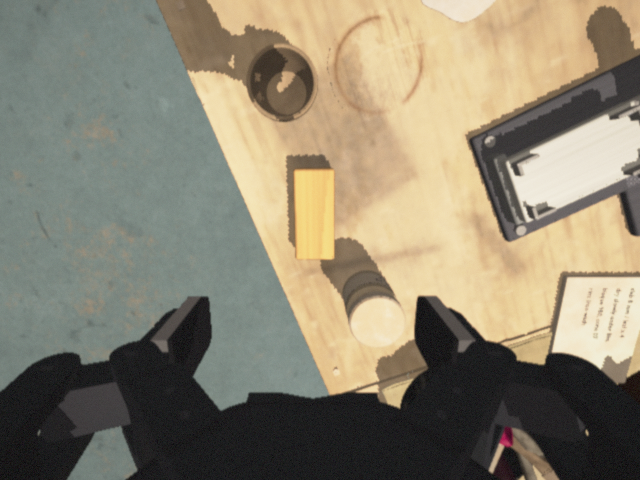

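The wrist view shows the block's top face from about (295,169) to (334,259), nearly square to the image, with free space on both long sides.

```bash
python3 - <<'E'
from h import *
f=pickle.load(open('w1.pkl','rb'));g=cv2.cvtColor(f['pixels'],cv2.COLOR_RGB2HSV)
m=((g[...,1]>120)&(g[...,2]>150)&(g[...,0]<25)).astype(np.uint8);m[:150]=0;m[280:]=0;m[:,:270]=0;m[:,350:]=0
n,l,st,c=cv2.connectedComponentsWithStats(m);i=1+st[1:,4].argmax();print(st[i],c[i])
cv2.imwrite('pics/w1z.png',cv2.resize(f['pixels'][150:280,260:370,::-1],None,fx=4,fy=4))
P=np.array([onz(f,x,y,.03)[:2] for y,x in np.argwhere(l==i)])*1000
print(cv2.minAreaRect(P.astype(np.float32)),P.mean(0))
for q in((294.5,169),(334,169),(334,259),(296.5,259)):print(onz(f,*q,.03).round(4))
E
```

```text
[ 293  169   42   91 1988] [314.06790744 211.19014085]
((527.9519653320312, -337.5463562011719), (43.14413833618164, 98.75325775146484), 69.64115905761719) [ 524.10275856 -336.09073642]
[ 0.4748 -0.3389  0.03  ]
[ 0.4896 -0.3005  0.03  ]
[ 0.5819 -0.3344  0.03  ]
[ 0.5668 -0.3735  0.03  ]
```

View pics/w1z.png

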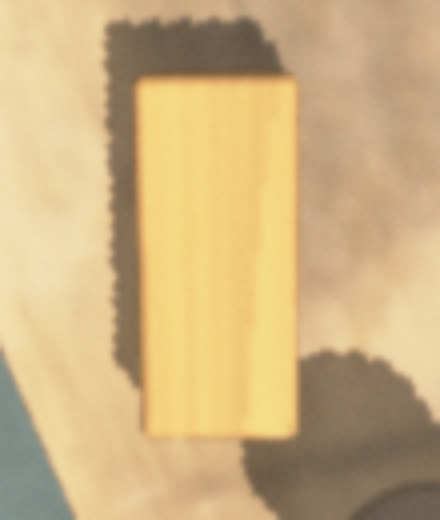

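Emit:
{"op": "carry_out", "data": {"motion": [[1,-1,3,-50,1],[1,-1,3,-100,1],[1,-1,3,-150,1],[1,-1,3,-190,1],[1,-1,3,-220,1],[1,-1,3,-240,1],[1,-1,3,-247,1],[1,-1,3,-247,1],[-1,-1,3,-247,1],[-1,-1,3,-247,1],[-1,-1,3,-247,1],[-1,-1,3,-247,1],[-1,-1,3,-247,1],[-1,-1,3,-247,1],[-1,-1,3,-247,1]], "force": 40}}

```text
time_s: 5.25
tool_pos: [0.5286, -0.3366, 0.0057]
eef_rot: [3.14, 0.001, 1.22]
force: [-2.0, 1.8, 7.5]
gripper_width: 0.0431
```

Emit:
{"op": "carry_out", "data": {"motion": [[-1,0,0,30,0],[-1,0,0,80,0],[-1,0,0,130,0],[-1,0,20,160,-5],[-1,4,50,175,-13],[-1,8,85,175,-21],[-1,12,120,175,-29],[-1,16,150,175,-37],[-1,22,180,175,-45],[-1,30,210,175,-53],[-1,38,235,175,-60],[-1,43,250,175,-64.5],[-1,43,261,175,-64.5],[-1,43,261,175,-64.5],[-1,43,261,175,-64.5]]}}

```text
time_s: 6.75
tool_pos: [0.5709, -0.0755, 0.1794]
eef_rot: [3.141, 0.0, 0.096]
force: [-0.1, -0.7, -0.8]
gripper_width: 0.0436
```

```bash
python3 - <<'E'
from h import *
from station import r
s=r.state();print({k:s[k] for k in('time_s','tool_pos','eef_rot','force','joints','gripper_width')})
for n in('wrist','top'):
    f=r.grab_frame(n);pickle.dump(f,open(n[0]+'2.pkl','wb'));cv2.imwrite(f'pics/{n[0]}2.png',f['pixels'][:,:,::-1])
E
```

```text
{'time_s': 6.75, 'tool_pos': array([ 0.57088104, -0.07551054,  0.17939399]), 'eef_rot': array([3.14130393e+00, 3.53830289e-05, 9.58565711e-02]), 'force': array([-0.12355375, -0.69157676, -0.80879745]), 'joints': array([-2.77051780e-01,  3.21458627e-01, -2.17548961e-02,  1.22751056e+00,
       -2.81773367e-04,  1.19788796e+00]), 'gripper_width': 0.04357462534122981}
```

View pics/w2.png

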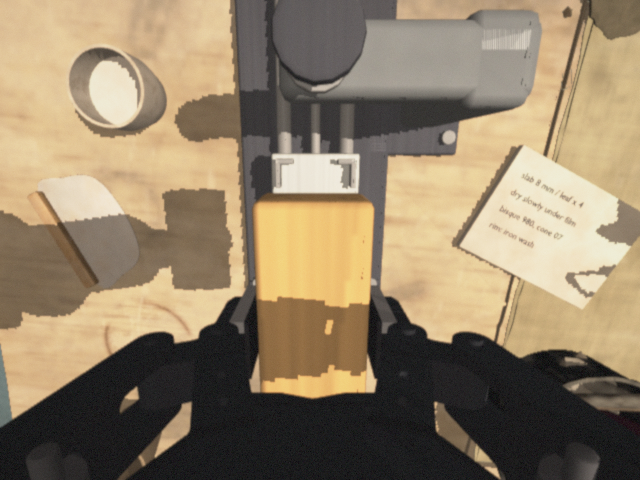

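The wrist view shows the tray's punch-side end, with edge corners near (272,154) and (359,154). The punch cap is near (320,38), and the held block is straight in the jaws.

```bash
python3 - <<'E'
from h import *
f=pickle.load(open('w2.pkl','rb'))
cv2.imwrite('pics/w2z.png',cv2.resize(f['pixels'][0:210,235:405,::-1],None,fx=4,fy=4,interpolation=cv2.INTER_CUBIC)[:, :])
cv2.imwrite('pics/w2y.png',cv2.resize(f['pixels'][120:220,225:405,::-1],None,fx=4,fy=4,interpolation=cv2.INTER_CUBIC))
E
```

```text
(no output)
```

View pics/w2y.png

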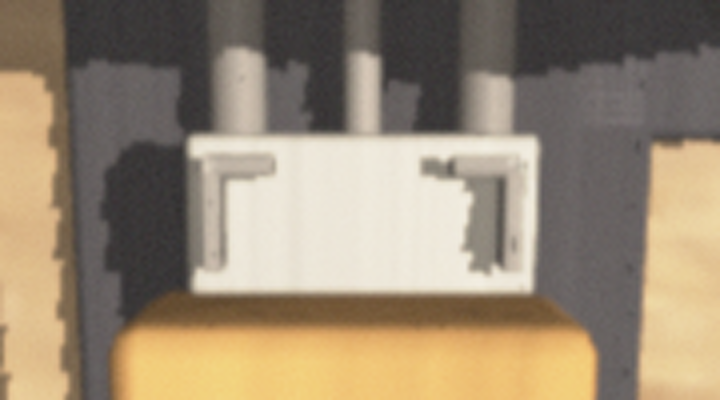

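View pics/w2z.png

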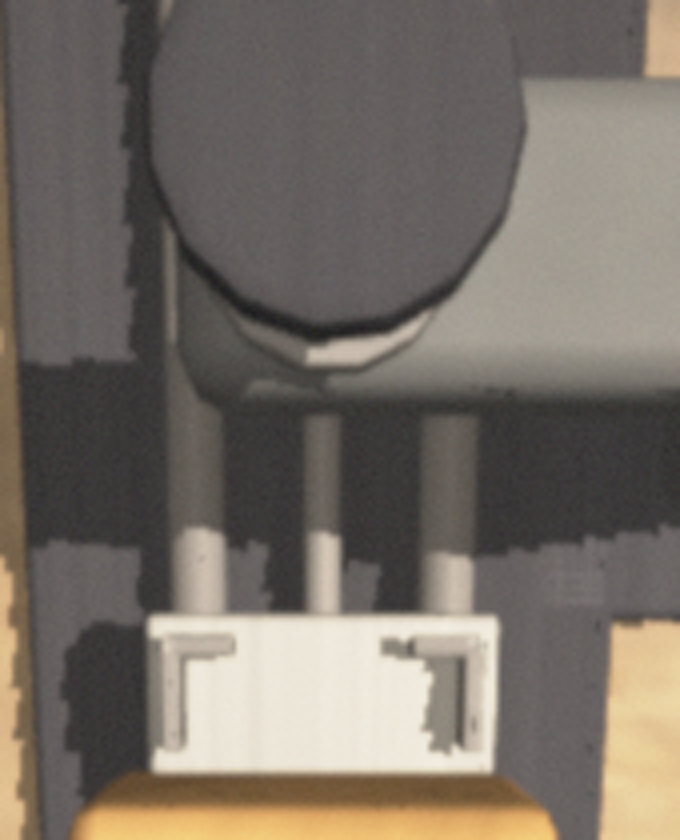

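```bash
python3 - <<'E'
from h import *
f=pickle.load(open('w2.pkl','rb'))
a=onz(f,272,153.75,.046);b=onz(f,359.75,153.75,.046);print('tray edge',a,b,np.linalg.norm(a-b),np.degrees(np.arctan2(b[1]-a[1],b[0]-a[0])))
y=np.radians(5.3);ex=np.array([np.cos(y),np.sin(y)]);ey=np.array([-ex[1],ex[0]])
t=(a+b)[:2]/2-.064*ey;print('tray c',t)
a=onz(f,267.5,193.25,.174);b=onz(f,360.5,193.25,.174);print('blk bot front',a,b,np.linalg.norm(a-b),'centre',(a+b)[:2]/2-.05*ey)
a=onz(f,256,201.5,.204);b=onz(f,373,201.5,.204);print('blk top front',a,b,np.linalg.norm(a-b),'centre',(a+b)[:2]/2-.05*ey)
# cap ellipse: left 150/4+235, right 525/4+235, bottom 330/4
l=onz(f,235+150/4,105/4,.182);rr=onz(f,235+525/4,105/4,.182);bt=onz(f,235+335/4,328/4,.182)
print('cap',l,rr,np.linalg.norm(l-rr),(l+rr)[:2]/2,bt[:2]+.018*ey)
g=onz(f,241/1+0,0,.012)
# base near edge & far edge
for q in ((235+15/4,20),(235+35/4,190),(235+600/4,200)):print(onz(f,*q,.012))
E
```

```text
tray edge [ 0.53232353 -0.01336136  0.046     ] [ 0.60078535 -0.00672045  0.046     ] 0.06878315253906214 5.540459062045156
tray c [ 0.57246616 -0.07376728]
blk bot front [ 0.5460173  -0.02840701  0.174     ] [ 0.58605628 -0.024527    0.174     ] 0.04022653057286195 centre [ 0.57065532 -0.07625324]
blk top front [ 0.54580812 -0.02787114  0.204     ] [ 0.58620128 -0.02395764  0.204     ] 0.0405822999832925 centre [ 0.57062323 -0.07570062]
cap [0.54502601 0.03299063 0.182     ] [0.5788901  0.03628481 0.182     ] 0.03402394260241261 [0.56195806 0.03463772] [0.5619479  0.03407548]
[0.49515471 0.08696187 0.012     ]
[ 0.50510542 -0.04788117  0.012     ]
[ 0.63368552 -0.04451352  0.012     ]
```

```bash
python3 - <<'E'
from h import *
f=pickle.load(open('w2.pkl','rb'));print(ray(f,0,0)[0])
E
```

```text
[ 0.56365444 -0.00988003  0.3216791 ]
```

Emit:
{"op": "carry_out", "data": {"motion": [[-1,1.5,2,-40,0],[-1,1.5,2,-80,0],[-1,1.5,2,-105,0],[-1,1.5,2,-118,0],[-1,1.5,2,-124,0],[-1,1.5,2,-127,0],[-1,1.5,2,-127,0]]}}

```text
time_s: 7.55
tool_pos: [0.5728, -0.0736, 0.0527]
eef_rot: [3.141, -0.001, 0.094]
force: [0.4, -0.2, -1.1]
gripper_width: 0.0433
```

Emit:
{"op": "carry_out", "data": {"motion": [[-1,0,0,-1,0],[-1,0,0,-2,0],[-1,0,0,-2,0],[0.3,0,0,-2,0],[0.6,0,0,-1,0],[0.9,0,0,-1,0],[1,0,0,0,0],[1,0,0,5,0],[1,0,-4,30,0],[1,0,-8,65,0],[1,0,-8,110,0],[1,0,-8,150,0],[1,0,-8,150,0]]}}

```text
time_s: 8.85
tool_pos: [0.5746, -0.0817, 0.2083]
eef_rot: [3.138, -0.009, 0.094]
force: [1.8, 0.9, -0.3]
gripper_width: 0.0853
```

```bash
python3 - <<'E'
from h import *
from station import r
s=r.state();print({k:s[k] for k in('time_s','tool_pos','eef_rot','force','joints','gripper_width')})
for n in('wrist','top'):
    f=r.grab_frame(n);pickle.dump(f,open(n[0]+'3.pkl','wb'));cv2.imwrite(f'pics/{n[0]}3.png',f['pixels'][:,:,::-1])
E
```

```text
{'time_s': 8.85, 'tool_pos': array([ 0.57461374, -0.08173761,  0.20834647]), 'eef_rot': array([ 3.1381537 , -0.00859445,  0.09404117]), 'force': array([ 1.77032252,  0.86017187, -0.28488982]), 'joints': array([-2.85838243e-01,  3.11491885e-01,  3.81046037e-02,  1.28815212e+00,
       -6.94423764e-06,  1.19093166e+00]), 'gripper_width': 0.08528128964913462}
```

View pics/w3.png

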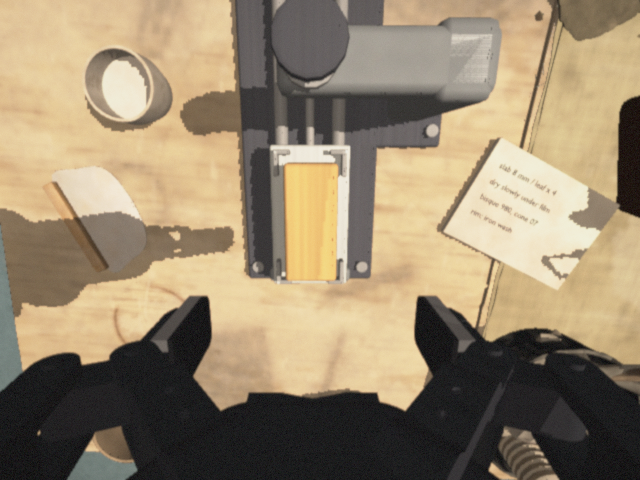

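The block lies flat inside the fences, with its top at about (286..338, 163..280). Next I go to the crank.

```bash
python3 - <<'E'
from h import *
f=pickle.load(open('w3.pkl','rb'))
cv2.imwrite('pics/w3z.png',cv2.resize(f['pixels'][0:290,230:400,::-1],None,fx=2.05*1,fy=2.05,interpolation=cv2.INTER_CUBIC))
g=cv2.cvtColor(f['pixels'],cv2.COLOR_RGB2HSV)
m=((g[...,1]>110)&(g[...,2]>120)&(g[...,0]<25)).astype(np.uint8);m[:150]=0;m[300:]=0;m[:,:270]=0;m[:,350:]=0
n,l,st,c=cv2.connectedComponentsWithStats(m);i=1+st[1:,4].argmax();print(st[i])
P=np.array([onz(f,x,y,.076)[:2] for y,x in np.argwhere(l==i)])*1000
print('block',cv2.minAreaRect(P.astype(np.float32)))
c=[onz(f,*q,.046)[:2] for q in((270,146),(350,146),(346,284),(273,284))];print('tray',np.mean(c,0),np.linalg.norm(c[0]-c[1]),np.linalg.norm(c[0]-c[3]))
c=[onz(f,*q,.012)[:2] for q in((245,278),(369,278))];print(c,np.linalg.norm(c[0]-c[1]),np.mean(c,0))
E
```

```text
[ 284  163   54  118 6001]
block ((572.42041015625, -72.7978515625), (42.52537155151367, 98.1231460571289), 5.376503944396973)
tray [ 0.57218484 -0.07400647] 0.06884510357377015 0.12697799915447894
[array([ 0.51045356, -0.15032677]), array([ 0.64143454, -0.13834641])] 0.13152774330448247 [ 0.57594405 -0.14433659]
```

View pics/w3z.png

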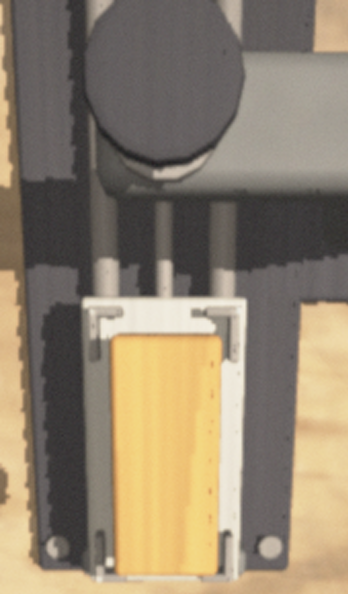

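Emit:
{"op": "carry_out", "data": {"motion": [[1,-5,20,30,0],[1,-10,60,60,0],[1,-15,105,60,0],[1,-22,150,60,0],[1,-28,190,60,0],[1,-30,212,60,0],[1,-30,212,60,0],[1,-30,212,60,0]]}}

```text
time_s: 9.75
tool_pos: [0.5422, 0.131, 0.261]
eef_rot: [3.141, 0.002, 0.095]
force: [-0.6, -0.7, 0.7]
gripper_width: 0.0852
```

```bash
python3 - <<'E'
from h import *
from station import r
s=r.state();print({k:s[k] for k in('time_s','tool_pos','eef_rot','force','joints','gripper_width')})
for n in('wrist',):
    f=r.grab_frame(n);pickle.dump(f,open(n[0]+'4.pkl','wb'));cv2.imwrite(f'pics/{n[0]}4.png',f['pixels'][:,:,::-1])
E
```

```text
{'time_s': 9.75, 'tool_pos': array([0.54218484, 0.13103411, 0.26104325]), 'eef_rot': array([3.14132747e+00, 2.15236847e-03, 9.52681070e-02]), 'force': array([-0.60689854, -0.74673053,  0.70519019]), 'joints': array([ 8.68393925e-02,  2.67260372e-01,  1.08595443e-01,  1.41428145e+00,
       -2.83313036e-04,  1.56236763e+00]), 'gripper_width': 0.08518755164594559}
```

View pics/w4.png

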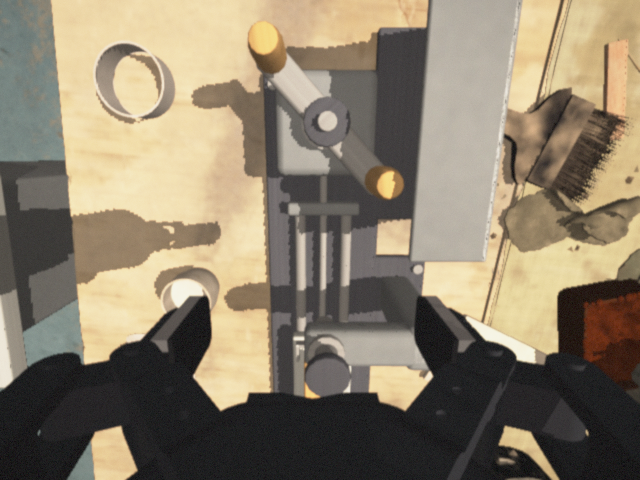

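```bash
python3 - <<'E'
from h import *
f=pickle.load(open('w4.pkl','rb'))
print(ray(f,0,0)[0],proj(f,np.r_[ray(f,0,0)[0][:2],0]))
cv2.imwrite('pics/w4z.png',cv2.resize(f['pixels'][10:210,240:420,::-1],None,fx=3,fy=3,interpolation=cv2.INTER_CUBIC))
for th in (.6,.68,.75,.8):
  pass
# predictions
y=np.radians(5.3);O=np.array([.561,.034]);R=rot(y);C=O+R@[0,.19]
print('C',C,proj(f,[*C,.098]))
E
```

```text
[0.53529816 0.196713   0.40333918] [[312.96192157 153.17876697]]
C [0.54344959 0.22318769] [[325.53324621 121.95565381]]
```

View pics/w4z.png

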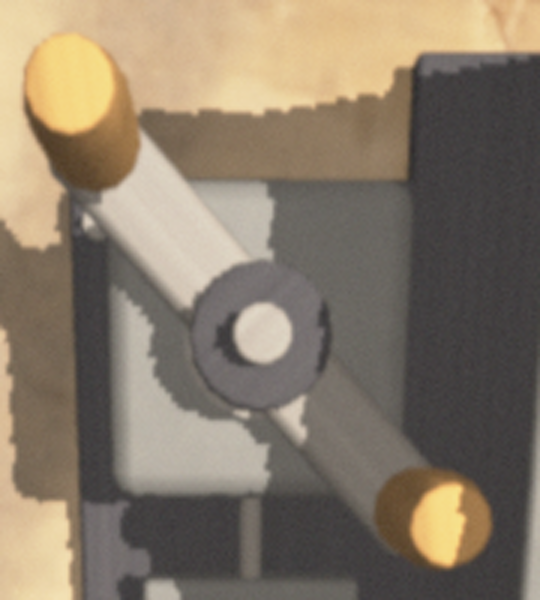

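The handle tops show at (263,38) and (391,184), and the hub at (327,121).

```bash
python3 - <<'E'
from h import *
f=pickle.load(open('w4.pkl','rb'))
a=onz(f,263.3,38.3,.155)[:2];b=onz(f,390.7,184,.155)[:2];print(a,b,np.linalg.norm(a-b),(a+b)/2)
print(onz(f,240+263/3,10+333/3,.11),onz(f,240+260/3,10+336/3,.104))
R=rot(np.radians(5.3));v=R.T@(a-(a+b)/2);print('bench angle A',np.degrees(np.arctan2(v[1],v[0])),v)
# arc waypoints
C=(a+b)/2
for th in range(100,290,10):
    t=np.radians(th+5.3);print(th,((C+.065*np.array([np.cos(t),np.sin(t)]))*1000).round(1))
E
```

```text
[0.49618609 0.26544715] [0.59323996 0.18071041] 0.12884008337381656 [0.54471303 0.22307878]
[0.5447806  0.22304402 0.11      ] [0.5442312  0.22272318 0.104     ]
bench angle A 133.5761229168193 [-0.04440587  0.04666969]
100 [527.6 285.8]
110 [516.9 281.8]
120 [507.2 276.1]
130 [498.5 268.8]
140 [491.3 260.1]
150 [485.7 250.2]
160 [481.8 239.6]
170 [479.9 228.4]
180 [480.  217.1]
190 [482.  205.9]
200 [485.9 195.3]
210 [491.7 185.5]
220 [499.  176.9]
230 [507.7 169.6]
240 [517.6 164. ]
250 [528.2 160.2]
260 [539.4 158.3]
270 [550.7 158.4]
280 [561.9 160.4]
```

Emit:
{"op": "carry_out", "data": {"motion": [[0.4,-5,15,0,8.5],[0.4,-10,30,0,17],[0.4,-15,45,0,25],[0.4,-20,60,0,33],[0.4,-25,75,0,41],[0.4,-30,90,0,49],[0.4,-35,105,0,57],[0.4,-40,120,-20,65],[0.4,-46,134,-40,73],[0.4,-46,134.5,-50,81],[0.4,-46,134.5,-60,89],[0.4,-46,134.5,-80,90],[0.4,-46,134.5,-110,90],[0.4,-46,134.5,-135,90],[0.4,-46,134.5,-145,90],[0.4,-46,134.5,-145,90]], "force": 40}}

```text
time_s: 11.4
tool_pos: [0.4963, 0.2642, 0.116]
eef_rot: [-3.139, 0.001, 1.663]
force: [-0.6, -0.0, -0.1]
gripper_width: 0.0597
```

```bash
python3 - <<'E'
from h import *
from station import r
s=r.state();print({k:s[k] for k in('time_s','tool_pos','eef_rot','force','joints','gripper_width')})
for n in('wrist',):
    f=r.grab_frame(n);pickle.dump(f,open(n[0]+'5.pkl','wb'));cv2.imwrite(f'pics/{n[0]}5.png',f['pixels'][:,:,::-1])
E
```

```text
{'time_s': 11.4, 'tool_pos': array([0.49633146, 0.26417795, 0.11597386]), 'eef_rot': array([-3.13880925e+00,  8.23308618e-04,  1.66329648e+00]), 'force': array([-0.63663296, -0.01730426, -0.08577785]), 'joints': array([ 3.39944591e-01,  3.38393538e-01, -1.65447597e-01,  1.06985547e+00,
       -1.16498960e-04,  2.47445756e-01]), 'gripper_width': 0.059735493032294286}
```

View pics/w5.png

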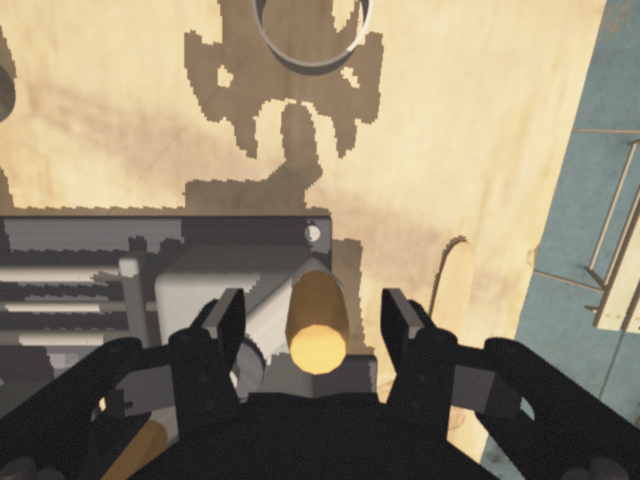

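The handle at (318,345) stands between the open jaws. I close on it.

Emit:
{"op": "carry_out", "data": {"motion": [[-1,0,0,0,0],[-1,0,0,0,0],[-1,0,0,0,0],[-1,0,0,0,0],[-1,0,0,0,0],[-1,0,0,0,0]], "force": 40}}

```text
time_s: 12.05
tool_pos: [0.497, 0.2657, 0.1186]
eef_rot: [3.14, -0.001, 1.665]
force: [-1.4, 0.7, 5.1]
gripper_width: 0.0233
```

```bash
python3 - <<'E'
from h import *
from station import r
s=r.state();print({k:s[k] for k in('tool_pos','force','gripper_width')})
C=np.array([544.6,223.0])
p=s['tool_pos'][:2]*1000;v=p-C;print(np.hypot(*v),np.degrees(np.arctan2(v[1],v[0])))
a=139.
c=lambda d:C+65*np.array([np.cos(np.radians(d)),np.sin(np.radians(d))])
for i in range(1,21): print(i,a+7.5*i,(c(a+7.5*i)-c(a)).round(1))
E
```

```text
{'tool_pos': array([0.49703249, 0.26568176, 0.11859568]), 'force': array([-1.36105784,  0.70165006,  5.11200538]), 'gripper_width': 0.023309162531453435}
63.90931212074822 138.09875230047697
1 146.5 [-5.1 -6.8]
2 154.0 [ -9.4 -14.1]
3 161.5 [-12.6 -22. ]
4 169.0 [-14.7 -30.2]
5 176.5 [-15.8 -38.7]
6 184.0 [-15.8 -47.2]
7 191.5 [-14.6 -55.6]
8 199.0 [-12.4 -63.8]
9 206.5 [ -9.1 -71.6]
10 214.0 [ -4.8 -79. ]
11 221.5 [  0.4 -85.7]
12 229.0 [  6.4 -91.7]
13 236.5 [ 13.2 -96.8]
14 244.0 [  20.6 -101.1]
15 251.5 [  28.4 -104.3]
16 259.0 [  36.7 -106.4]
17 266.5 [  45.1 -107.5]
18 274.0 [  53.6 -107.5]
19 281.5 [  62.  -106.3]
20 289.0 [  70.2 -104.1]
```

Lead the first half of the arc, then check.

Emit:
{"op": "carry_out", "data": {"motion": [[-1,-5.1,-6.8,0,0],[-1,-9.4,-14.1,0,0],[-1,-12.6,-22,0,0],[-1,-14.7,-30.2,0,0],[-1,-15.8,-38.7,0,0],[-1,-15.8,-47.2,0,0],[-1,-14.6,-55.6,0,0],[-1,-12.4,-63.8,0,0],[-1,-9.1,-71.6,0,0],[-1,-9.1,-71.6,0,0]]}}

```text
time_s: 13.05
tool_pos: [0.4884, 0.1929, 0.1185]
eef_rot: [3.139, 0.0, 1.664]
force: [0.3, -1.6, 7.6]
gripper_width: 0.0238
```

Emit:
{"op": "carry_out", "data": {"motion": [[-1,4.3,-7.4,0,0],[-1,9.5,-14.1,0,0],[-1,15.5,-20.1,0,0],[-1,22.3,-25.2,0,0],[-1,29.7,-29.5,0,0],[-1,37.5,-32.7,0,0],[-1,45.8,-34.8,0,0],[-1,54.2,-35.9,0,0],[-1,62.7,-35.9,0,0],[-1,71.1,-34.7,0,0],[-1,79.3,-32.5,0,0],[-1,79.3,-32.5,0,0]]}}

```text
time_s: 14.25
tool_pos: [0.5682, 0.1618, 0.1186]
eef_rot: [3.139, -0.001, 1.665]
force: [1.6, 3.6, 7.4]
gripper_width: 0.0236
```

```bash
python3 - <<'E'
from h import *
from station import r
s=r.state();print({k:s[k] for k in('tool_pos','force','gripper_width')})
C=np.array([544.6,223.0])
p=s['tool_pos'][:2]*1000;v=p-C;print(np.hypot(*v),np.degrees(np.arctan2(v[1],v[0]))%360)
for n in('top','scene'):
    f=r.grab_frame(n);pickle.dump(f,open(n[0]+'6.pkl','wb'))
    cv2.imwrite(f'pics/{n[0]}6.png',cv2.resize(f['pixels'][140:290,150:380,::-1],None,fx=3,fy=3))
E
```

```text
{'tool_pos': array([0.56820321, 0.16180827, 0.11856264]), 'force': array([1.6162319 , 3.59528903, 7.36479177]), 'gripper_width': 0.023614576746130087}
65.58611803516938 291.09289761756247
```

View pics/t6.png

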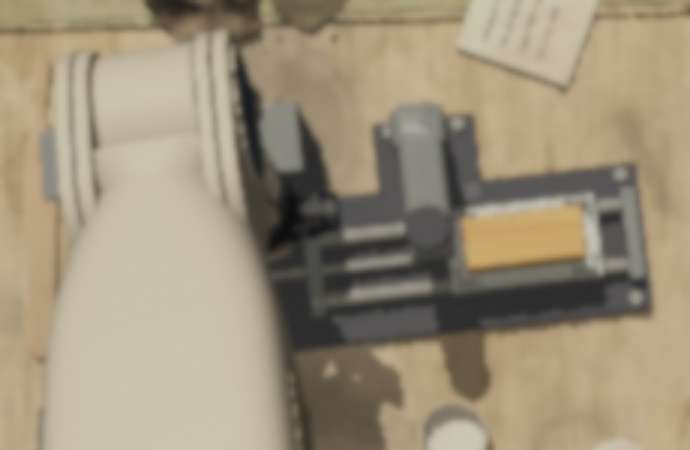

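View pics/s6.png

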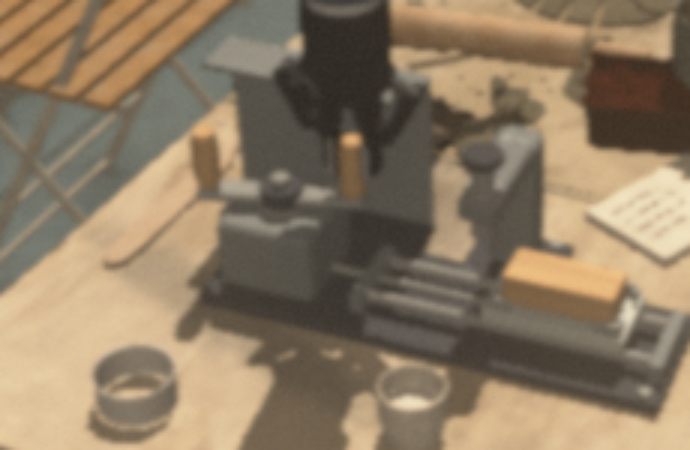

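The carriage is advancing with the block seated. I let go of this handle and take the other at world (522,284).

Emit:
{"op": "carry_out", "data": {"motion": [[0.4,0,0,0,0],[0.4,0,0,0,0],[0.4,0,0,5,0],[0.4,0,0,30,0],[0.4,0,0,65,0],[0.4,-15,40,75,0],[0.4,-30,80,75,0],[0.4,-44,122,75,0],[0.4,-44,122.5,50,0],[0.4,-44,122.5,20,0],[0.4,-44,122.5,3,0],[0.4,-44,122.5,3,0],[-1,-44,122.5,3,0],[-1,-44,122.5,3,0],[-1,-44,122.5,3,0],[-1,-44,122.5,3,0],[-1,-44,122.5,3,0],[-1,-44,122.5,3,0]]}}

```text
time_s: 16.15
tool_pos: [0.5235, 0.2841, 0.1218]
eef_rot: [3.139, -0.001, 1.665]
force: [-1.3, 0.4, 5.9]
gripper_width: 0.0237
```

```bash
python3 - <<'E'
from h import *
from station import r
s=r.state();print({k:s[k] for k in('tool_pos','force','gripper_width')})
C=np.array([545.2,223.0])
p=s['tool_pos'][:2]*1000;v=p-C;a=np.degrees(np.arctan2(v[1],v[0]))%360;print(np.hypot(*v),a)
a=111
c=lambda d:C+65*np.array([np.cos(np.radians(d)),np.sin(np.radians(d))])
for i in range(1,19): print(i,a+10*i,(c(a+10*i)-c(a)).round(1))
E
```

```text
{'tool_pos': array([0.52348364, 0.28412758, 0.12181732]), 'force': array([-1.25052756,  0.37377977,  5.90482268]), 'gripper_width': 0.023714372046362335}
64.87050015502263 109.55823599468097
1 121 [-10.2  -5. ]
2 131 [-19.3 -11.6]
3 141 [-27.2 -19.8]
4 151 [-33.6 -29.2]
5 161 [-38.2 -39.5]
6 171 [-40.9 -50.5]
7 181 [-41.7 -61.8]
8 191 [-40.5 -73.1]
9 201 [-37.4 -84. ]
10 211 [-32.4 -94.2]
11 221 [ -25.8 -103.3]
12 231 [ -17.6 -111.2]
13 241 [  -8.2 -117.5]
14 251 [   2.1 -122.1]
15 261 [  13.1 -124.9]
16 271 [  24.4 -125.7]
17 281 [  35.7 -124.5]
18 291 [  46.6 -121.4]
```

Emit:
{"op": "carry_out", "data": {"motion": [[-1,-10.2,-5,0,0],[-1,-19.3,-11.6,0,0],[-1,-27.2,-19.8,0,0],[-1,-33.6,-29.2,0,0],[-1,-38.2,-39.5,0,0],[-1,-40.9,-50.5,0,0],[-1,-41.7,-61.8,0,0],[-1,-40.5,-73.1,0,0],[-1,-37.4,-84,0,0],[-1,-32.4,-94.2,0,0],[-1,-25.8,-103.3,0,0],[-1,-17.6,-111.2,0,0],[-1,-8.2,-117.5,0,0],[-1,2.1,-122.1,0,0],[-1,13.1,-124.9,0,0],[-1,24.4,-125.7,0,0],[-1,35.7,-124.5,0,0],[-1,46.6,-121.4,0,0],[-1,46.6,-121.4,0,0]]}}

```text
time_s: 18.05
tool_pos: [0.5712, 0.1632, 0.1218]
eef_rot: [3.138, -0.001, 1.665]
force: [0.8, 3.9, 7.6]
gripper_width: 0.0234
```

```bash
python3 - <<'E'
from h import *
from station import r
s=r.state();print({k:s[k] for k in('time_s','tool_pos','force','gripper_width')})
C=np.array([545.2,223.0])
p=s['tool_pos'][:2]*1000;v=p-C;print(np.hypot(*v),np.degrees(np.arctan2(v[1],v[0]))%360)
for n in('top','scene'):
    f=r.grab_frame(n);pickle.dump(f,open(n[0]+'7.pkl','wb'))
    cv2.imwrite(f'pics/{n[0]}7.png',cv2.resize(f['pixels'][140:290,150:380,::-1],None,fx=3,fy=3))
E
```

```text
{'time_s': 18.05, 'tool_pos': array([0.57122456, 0.16315881, 0.12176536]), 'force': array([0.81592231, 3.90914112, 7.57985526]), 'gripper_width': 0.023423640879979148}
65.25523648518963 293.5039216263724
```

View pics/t7.png

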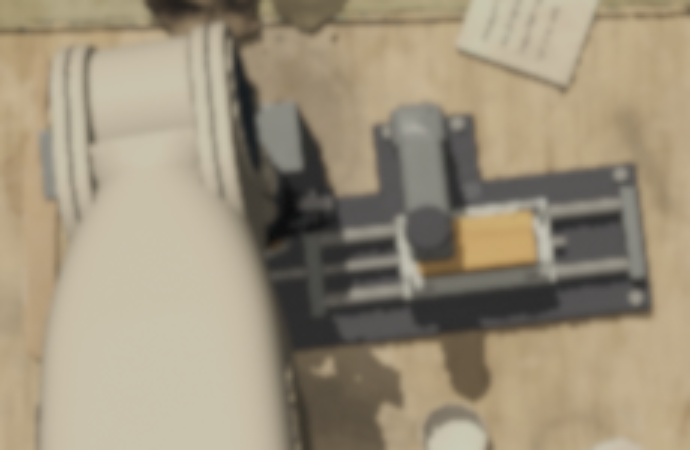

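View pics/s7.png

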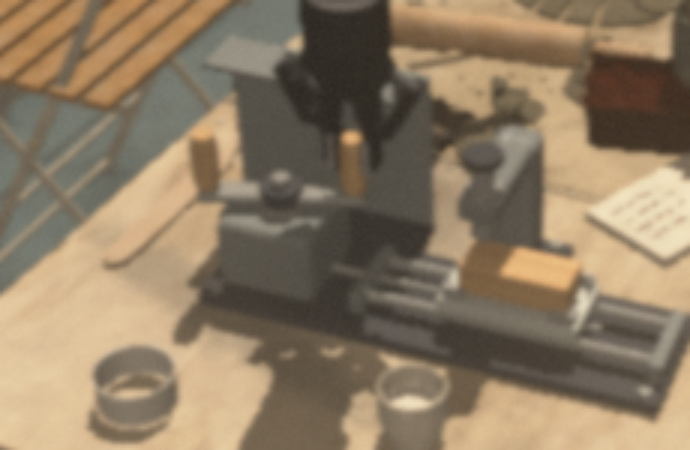

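```bash
python3 - <<'E'
from h import *
f=pickle.load(open('t7.pkl','rb'));g=pickle.load(open('top0.pkl','rb'))
ey=np.array([-.0924,.9957])
q=lambda x,y:(150+x/3,140+y/3)
O=onz(f,*q(431,228),.182)[:2];print('cap',O)
b=onz(f,*q(537,238),.076)[:2];print('blk rear',b,(b-O)@ey,'-> centre y',(b-O)@ey+.05)
t=onz(f,*q(551,238),.05)[:2];print('tray rear',t,(t-O)@ey+.064)
e=onz(f,*q(643,240),.012)[:2];print('base end',e,(e-O)@ey, 'blk rel base',(b-e)@ey+.05-.18)
f=pickle.load(open('s7.pkl','rb'))
# scene: block top near-right corners
for p_,n in(((578,265),'rear-far?'),((578,280),'x')):print(n,onz(f,*q(*p_),.076))
E
```

```text
cap [0.5615496 0.0295262]
blk rear [ 0.56810348 -0.05234713] -0.08212684979575283 -> centre y -0.032126849795752824
tray rear [ 0.57178673 -0.06450289] -0.03057067579466463
base end [ 0.57390007 -0.14476713] -0.17468504625248804 blk rel base -0.03744180354326476
rear-far? [ 0.58311655 -0.04670076  0.076     ]
x [ 0.5639642  -0.05498166  0.076     ]
```

Emit:
{"op": "carry_out", "data": {"motion": [[0.4,0,0,0,0],[0.4,0,0,0,0],[0.4,0,0,5,0],[0.4,0,0,30,0],[0.4,0,0,65,0],[0.4,-15,40,75,0],[0.4,-30,80,75,0],[0.4,-48,121,75,0],[0.4,-48,121,50,0],[0.4,-48,121,20,0],[0.4,-48,121,0,0],[0.4,-48,121,0,0],[-1,-48,121,0,0],[-1,-48,121,0,0],[-1,-48,121,0,0],[-1,-48,121,0,0],[-1,-48,121,0,0],[-1,-48,121,0,0]]}}

```text
time_s: 19.95
tool_pos: [0.5223, 0.2831, 0.122]
eef_rot: [3.139, 0.0, 1.664]
force: [0.0, -1.7, 7.1]
gripper_width: 0.0232
```

```bash
python3 - <<'E'
from h import *
from station import r
s=r.state();print({k:s[k] for k in('tool_pos','force','gripper_width')})
C=np.array([545.2,223.0])
p=s['tool_pos'][:2]*1000;v=p-C;a=np.degrees(np.arctan2(v[1],v[0]))%360;print(np.hypot(*v),a)
a=112
c=lambda d:C+65*np.array([np.cos(np.radians(d)),np.sin(np.radians(d))])
for i in range(1,17): print(i,a+9.5*i,(c(a+9.5*i)-c(a)).round(1))
E
```

```text
{'tool_pos': array([0.52232187, 0.28311595, 0.12195933]), 'force': array([ 0.02548679, -1.70088077,  7.08137629]), 'gripper_width': 0.023231854357970975}
64.32213413974083 110.83516157402043
1 121.5 [-9.6 -4.8]
2 131.0 [-18.3 -11.2]
3 140.5 [-25.8 -18.9]
4 150.0 [-31.9 -27.8]
5 159.5 [-36.5 -37.5]
6 169.0 [-39.5 -47.9]
7 178.5 [-40.6 -58.6]
8 188.0 [-40.  -69.3]
9 197.5 [-37.6 -79.8]
10 207.0 [-33.6 -89.8]
11 216.5 [-27.9 -98.9]
12 226.0 [ -20.8 -107. ]
13 235.5 [ -12.5 -113.8]
14 245.0 [  -3.1 -119.2]
15 254.5 [   7.  -122.9]
16 264.0 [  17.6 -124.9]
```

Emit:
{"op": "carry_out", "data": {"motion": [[-1,-9.6,-4.8,0,0],[-1,-18.3,-11.2,0,0],[-1,-25.8,-18.9,0,0],[-1,-31.9,-27.8,0,0],[-1,-36.5,-37.5,0,0],[-1,-39.5,-47.9,0,0],[-1,-40.6,-58.6,0,0],[-1,-40,-69.3,0,0],[-1,-37.6,-79.8,0,0],[-1,-33.6,-89.8,0,0],[-1,-27.9,-98.9,0,0],[-1,-20.8,-107,0,0],[-1,-12.5,-113.8,0,0],[-1,-3.1,-119.2,0,0],[-1,7,-122.9,0,0],[-1,7,-122.9,0,0],[-1,7,-122.9,0,0]]}}

```text
time_s: 21.65
tool_pos: [0.5299, 0.1605, 0.122]
eef_rot: [3.138, -0.001, 1.664]
force: [2.2, 0.7, 7.1]
gripper_width: 0.0235
```

```bash
python3 - <<'E'
from h import *
from station import r
s=r.state();print({k:s[k] for k in('time_s','tool_pos','force','gripper_width')})
C=np.array([545.2,223.0])
p=s['tool_pos'][:2]*1000;v=p-C;print(np.hypot(*v),np.degrees(np.arctan2(v[1],v[0]))%360)
for n in('top','scene'):
    f=r.grab_frame(n);pickle.dump(f,open(n[0]+'8.pkl','wb'))
    cv2.imwrite(f'pics/{n[0]}8.png',cv2.resize(f['pixels'][170:270,240:380,::-1],None,fx=5,fy=5,interpolation=cv2.INTER_CUBIC))
E
```

```text
{'time_s': 21.65, 'tool_pos': array([0.52992176, 0.16054031, 0.12196013]), 'force': array([2.17824355, 0.73664729, 7.09626309]), 'gripper_width': 0.023468761917724276}
64.30114975962778 256.2548043365774
```

View pics/t8.png

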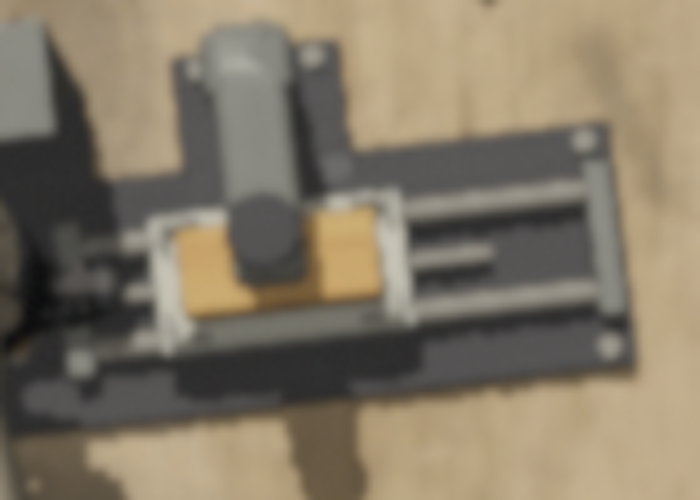

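View pics/s8.png

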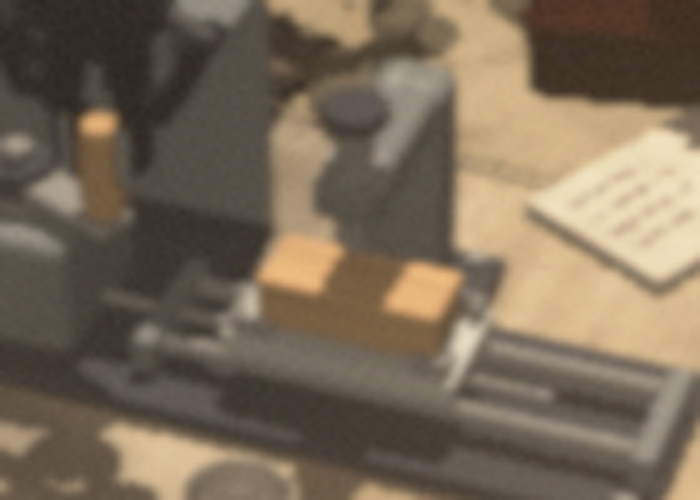

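```bash
python3 - <<'E'
from h import *
ey=np.array([-.0924,.9957]);ex=np.array([.9957,.0924])
f=pickle.load(open('t8.pkl','rb'));q=lambda x,y:(240+x/5,170+y/5)
P=lambda x,y,z:onz(f,*q(x,y),z)[:2]
cap=P(264,229,.182);blk=np.mean([P(*c,.076) for c in((176,228),(187,318),(382,298),(376,205))],0)
d=blk-cap;print('cap',cap,'blk',blk,'rel x,y',d@ex,d@ey)
tray=np.mean([P(*c,.046) for c in((148,222),(162,352),(412,320),(398,190))],0);d=tray-cap;print('tray',tray,d@ex,d@ey)
base=np.mean([P(634,372,.012),P(608,122,.012)],0);print('base end',base,'-> origin',base+.18*ey, 'blk rel',(blk-base)@ey-.18,(blk-base)@ex,'cap rel',(cap-base)@ey-.18,(cap-base)@ex)
f=pickle.load(open('s8.pkl','rb'))
cap=P(352,110,.182);blk=np.mean([P(*c,.076) for c in((258,285),(290,238),(468,265),(435,320))],0)
d=blk-cap;print('scene cap',cap,'blk',blk,'rel x,y',d@ex,d@ey)
c=[P(*c,.076) for c in((258,285),(290,238),(468,265),(435,320))];print(c)
E
```

```text
cap [0.5620584  0.03149192] blk [0.56234784 0.02926954] rel x,y 8.284692003459693e-05 -0.00223956849765716
tray [0.56237987 0.03085953] 0.00026166008059722154 -0.0006593778085048841
base end [ 0.57579294 -0.1444498 ] -> origin [0.55916094 0.0347762 ] blk rel -0.0057853243052307934 0.002664375647964392 cap rel -0.0035457558075736306 0.0025815287279297955
scene cap [0.55473938 0.0316218 ] blk [0.56069338 0.02846798] rel x,y 0.00563698108043773 -0.0036904153200169126
[array([0.53075675, 0.07356194]), array([0.57425262, 0.07719406]), array([ 0.59370391, -0.0164924 ]), array([ 0.54406023, -0.0203917 ])]
```

Emit:
{"op": "carry_out", "data": {"motion": [[-1,6,-1.4,0,0],[-1,12.3,-2.1,0,0],[-1,12.3,-2.1,0,0],[0.4,12.3,-2.1,0,0],[0.4,12.3,-2.1,0,0],[0.4,12.3,-2.1,5,0],[0.4,12.3,-2.1,30,0],[0.4,12.3,-2.1,70,0],[-1,0,10,110,0],[-1,-30,20,140,0],[-1,-50,20,140,0],[-1,-50,20,140,0]]}}

```text
time_s: 22.95
tool_pos: [0.4765, 0.1809, 0.2621]
eef_rot: [3.14, -0.0, 1.666]
force: [0.0, -0.2, 0.0]
gripper_width: 0.0015
```

```bash
python3 - <<'E'
from h import *
from station import r
s=r.state();print({k:s[k] for k in('time_s','tool_pos','eef_rot','force','gripper_width')})
for n in('top','scene','wrist'):
    f=r.grab_frame(n);pickle.dump(f,open(n[0]+'9.pkl','wb'))
    w=f['pixels'][:,:,::-1]
    cv2.imwrite(f'pics/{n[0]}9.png',w if n=='wrist' else cv2.resize(w[170:270,240:380],None,fx=5,fy=5,interpolation=cv2.INTER_CUBIC))
E
```

```text
{'time_s': 22.95, 'tool_pos': array([0.47652735, 0.18088359, 0.26210763]), 'eef_rot': array([ 3.13954906e+00, -4.14467083e-04,  1.66607716e+00]), 'force': array([ 0.00303969, -0.21410794,  0.01096323]), 'gripper_width': 0.001467308388691534}
```

View pics/t9.png

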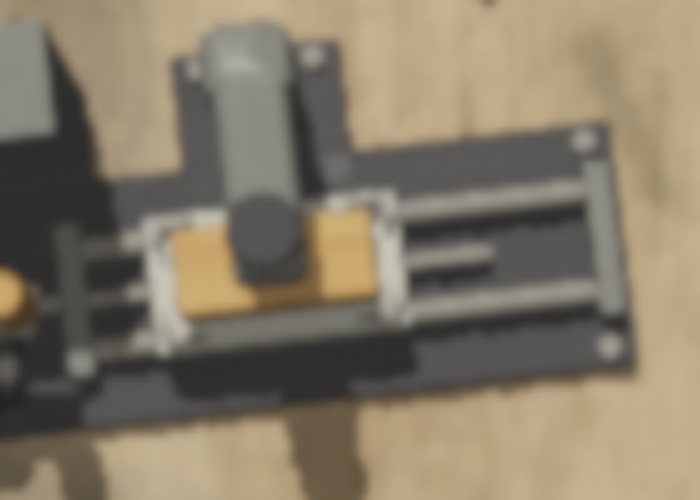

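View pics/s9.png

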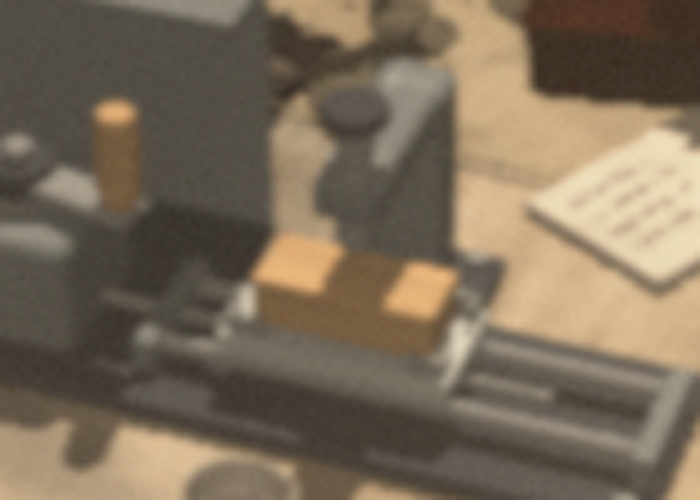

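View pics/w9.png

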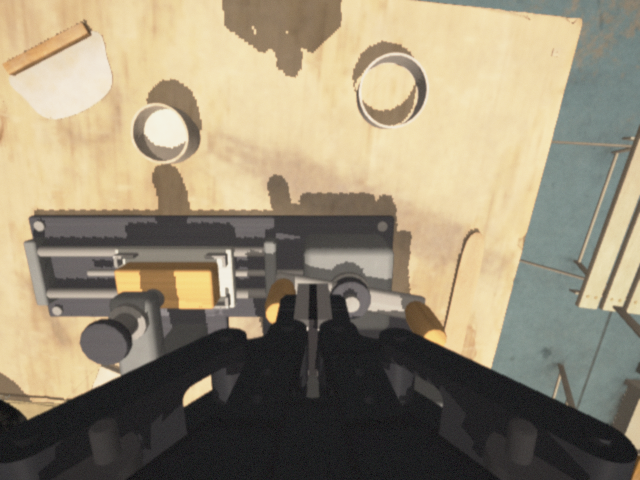

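Top and scene views show the block shifted about 2.5 mm further, with its shadowed middle under the cap. I move above the cap with shut fingers and look again from there.

Emit:
{"op": "carry_out", "data": {"motion": [[-1,20,-35,0,0],[-1,42,-75,0,0],[-1,65,-115,0,0],[-1,85,-148,-10,0],[-1,85.5,-148,-40,0],[-1,85.5,-148,-47,0],[-1,85.5,-148,-47,0]]}}

```text
time_s: 23.8
tool_pos: [0.5634, 0.0324, 0.2117]
eef_rot: [-3.138, -0.001, 1.664]
force: [-0.6, -0.3, -0.5]
gripper_width: -0.0
```

```bash
python3 - <<'E'
from h import *
from station import r
s=r.state();print({k:s[k] for k in('time_s','tool_pos','eef_rot','force','gripper_width')})
f=r.grab_frame('wrist');pickle.dump(f,open('w10.pkl','wb'))
w=f['pixels'][:,:,::-1];cv2.imwrite('pics/w10.png',w)
cv2.imwrite('pics/w10z.png',cv2.resize(w[180:380,180:450],None,fx=2.9,fy=2.9,interpolation=cv2.INTER_CUBIC))
E
```

```text
{'time_s': 23.8, 'tool_pos': array([0.56337821, 0.03237204, 0.21170147]), 'eef_rot': array([-3.13782311e+00, -8.29191903e-04,  1.66430831e+00]), 'force': array([-0.57602234, -0.25015658, -0.53573695]), 'gripper_width': -2.7425305169495127e-06}
```

View pics/w10.png

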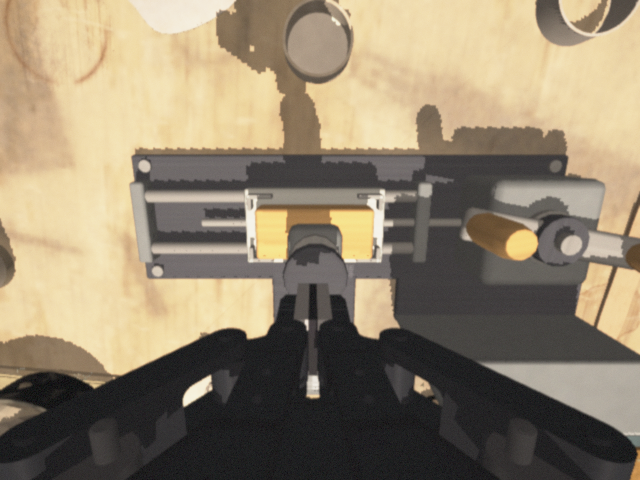

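View pics/w10z.png

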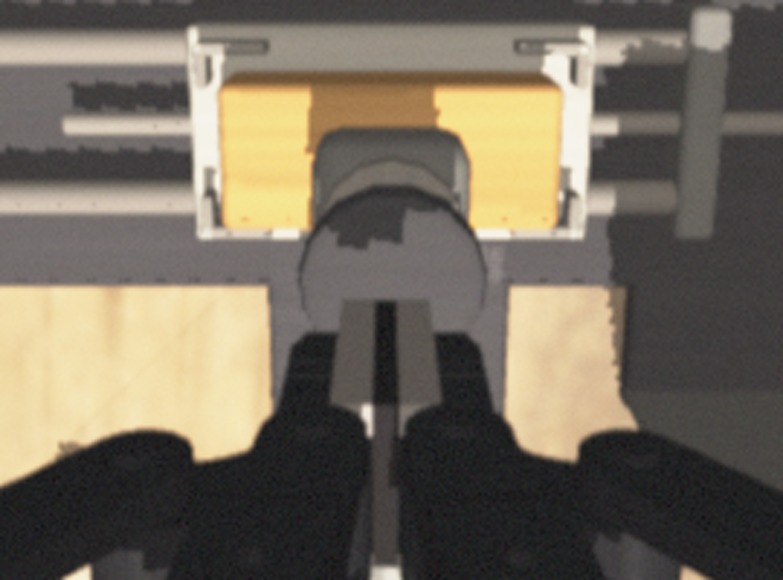

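```bash
python3 - <<'E'
from h import *
ey=np.array([-.0924,.9957]);ex=np.array([.9957,.0924])
f=pickle.load(open('w10.pkl','rb'));q=lambda x,y:(180+x/2.9,180+y/2.9)
P=lambda x,y,z:onz(f,*q(x,y),z)[:2]
l=P(299,268,.182);rr=P(487,268,.182);cap=(l+rr)/2;print('cap',cap,np.linalg.norm(l-rr)); top=P(395,185,.182);print('cap via near edge',top+.018*ex)
near=[P(218,84,.076),P(563,84,.076)];far=[P(222,229,.076),P(559,229,.076)]
blk=np.mean(near+far,0);d=blk-cap;print('blk',blk,'rel',d@ex,d@ey,np.linalg.norm(near[0]-near[1]),np.linalg.norm(near[0]-far[0]))
a=onz(f,133,155,.012)[:2];b=onz(f,567,155,.012)[:2];v=(b-a);print(np.linalg.norm(v),np.degrees(np.arctan2(-v[0],v[1])))
O=a+ey*.18+ex*.065;O2=b-ey*.25+ex*.065;print('O',O,O2,'blk rel O',(blk-O)@ex,(blk-O)@ey,(blk-O2)@ey)
f=pickle.load(open('t9.pkl','rb'));q=lambda x,y:(240+x/5,170+y/5)
cap=P(264,229,.182);blk=np.mean([P(*c,.076) for c in((170,229),(181,318),(378,298),(371,206))],0)
d=blk-cap;print('top: rel x,y',d@ex,d@ey)
E
```

```text
cap [0.55838012 0.03395629] 0.034764598030824836
cap via near edge [0.56047412 0.03444804]
blk [0.56219052 0.03454907] rel 0.0038487942222328016 0.00023815058053634435 0.09807901144049586 0.04313310450533754
0.422776672816091 5.4056167440508345
O [0.56270984 0.03788649] [0.56261378 0.03063196] blk rel O -0.0008254645775569727 -0.0032750834472303394 0.0039393734627443545
top: rel x,y 0.0001367153883495969 0.00036728464999558416
```

Three views agree that the block is within about 1 mm of the punch axis along y and about 0 to 4 mm in x. I press.

Emit:
{"op": "carry_out", "data": {"motion": [[-1,-1.5,1,-15,0],[-1,-1.5,1,-25,0],[-1,-1.5,1,-29,0],[-1,-1.5,1,-31,0],[-1,-1.5,1,-33,0],[-1,-1.5,1,-35,0],[-1,-1.5,1,-37,0],[-1,-1.5,1,-39,0],[-1,-1.5,1,-40,0],[-1,-1.5,1,-40,0]]}}

```text
time_s: 24.85
tool_pos: [0.5625, 0.0337, 0.1744]
eef_rot: [3.14, -0.0, 1.665]
force: [-3.2, 0.5, 7.8]
gripper_width: -0.0001
```

Emit:
{"op": "carry_out", "data": {"motion": [[-1,0,0,-1.5,0],[-1,0,0,-3,0],[-1,0,0,-4,0],[-1,0,0,-4,0]]}}

```text
time_s: 25.25
tool_pos: [0.5624, 0.0337, 0.1701]
eef_rot: [3.141, -0.0, 1.665]
force: [-2.9, 1.9, 6.4]
gripper_width: -0.0002
```

Emit:
{"op": "carry_out", "data": {"motion": [[-1,0,0,-1,0],[-1,0,0,-2,0],[-1,0,0,-3,0],[-1,0,0,-3,0]]}}

```text
time_s: 25.65
tool_pos: [0.5625, 0.0337, 0.1698]
eef_rot: [3.138, 0.0, 1.665]
force: [-10.7, 2.3, 29.9]
gripper_width: -0.0
```

The force rose to 30 N at the hard stop, so the punch travelled its full 12 mm. I retreat straight up and clear.

Emit:
{"op": "carry_out", "data": {"motion": [[-1,0,0,3,0],[-1,0,0,10,0],[-1,0,0,25,0],[-1,0,0,60,0],[-1,0,0,100,0],[-1,-40,0,120,0],[-1,-80,20,120,0],[-1,-110,50,120,0],[-1,-130,90,120,0],[-1,-130,130,120,0],[-1,-130,130,120,0]]}}

```text
time_s: 26.75
tool_pos: [0.4317, 0.1667, 0.2868]
eef_rot: [3.14, -0.001, 1.669]
force: [-0.2, -0.3, -0.3]
gripper_width: -0.0001
```

```bash
python3 - <<'E'
from h import *
from station import r
s=r.state();print({k:s[k] for k in('time_s','tool_pos','eef_rot','force','gripper_width')})
for n in('top','scene'):
    f=r.grab_frame(n);pickle.dump(f,open(n[0]+'11.pkl','wb'))
    w=f['pixels'][:,:,::-1]
    cv2.imwrite(f'pics/{n[0]}11.png',cv2.resize(w[170:270,240:380],None,fx=5,fy=5,interpolation=cv2.INTER_CUBIC))
    cv2.imwrite(f'pics/{n[0]}11f.png',w)
E
```

```text
{'time_s': 26.75, 'tool_pos': array([0.43170924, 0.16669864, 0.28683497]), 'eef_rot': array([ 3.14022430e+00, -8.43126520e-04,  1.66873749e+00]), 'force': array([-0.20058384, -0.33778755, -0.28095414]), 'gripper_width': -0.00011096969840989658}
```

View pics/t11.png

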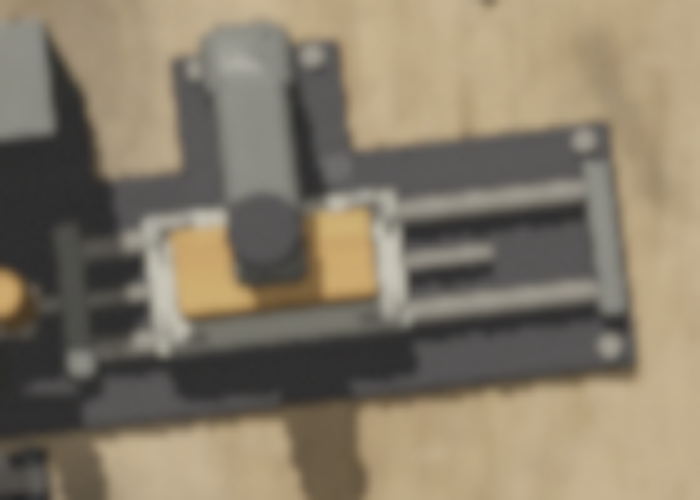

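View pics/s11f.png

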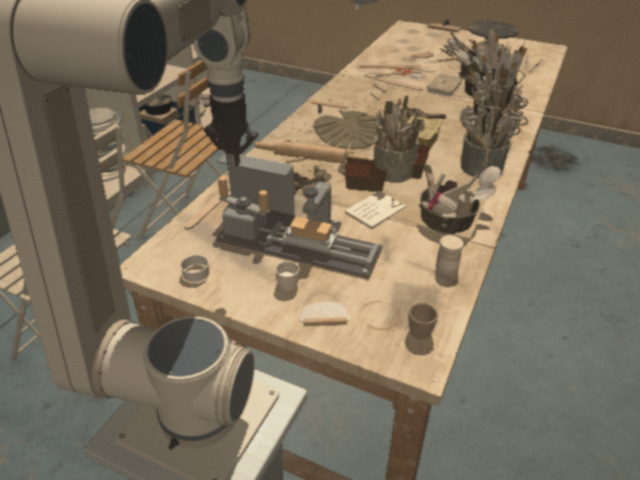

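The block is unchanged under the punch, the cap at crop (264,229) is back where it was before pressing, the bystanders are in place, and the arm is clear.

```bash
python3 -c "
from station import r
print(r.finish_job())"
```

```text
the job is handed in; nothing more can be done
None
```

The job is handed in after 26.8 s of robot time. I laid the block flat in the tray and cranked the carriage about 488° counter-clockwise in three strokes, changing handles between them. I then pressed the punch cap about 12 mm down to its hard stop, where the force rose to 30 N, and let it spring back.

**Last checks**
- **Block:** it looks flat and unchanged between the fences. I did not measure its tilt.
- **Punch:** the cap is back where it was before the press in the last top view.
- **Bystanders and arm:** the cup, jar, slip cup and ring look where they started; I judged this by eye and did not measure it. The arm is clear, with tool force near 0 N.

**Where the measurements disagreed**
- **Along the bench:** two direct readings put the block's middle within 0.4 mm of the punch axis. Using the base plate's corners as the reference gave -3 to +4 mm.
- **Across the bench:** readings ranged from -0.8 to +3.8 mm. One earlier scene-view estimate, taken before the final 2.5 mm advance, gave 5.6 mm. All of these are within the 7 mm limit.

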